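# Set the stop collar to the height gauge

### The job

The height gauge on the bolted-down stop stand has been set to the height we want. Turn the knurled collar down its threaded post until the upper face of its round flange is level with the upper face of the gauge's pointer blade, then let go. Do not shift the pointer.

Things in the scene. Friction and masses are not known exactly. Their poses are not given: they have to be found in the camera images.
- stop_stand: The stop stand, bolted to the bench: a grey base plate 110 x 170 x 12 mm with an upright threaded steel post, 16 mm in diameter, top 138 mm above the bench. Origin: on the post's axis, at bench height; z up; its y axis points from the post to the gauge's aluminium upright (14 x 12 mm, 86 mm away, top 115 mm above the bench).
- flange_top (a point): Centre of the upper face of the collar's flange, on the post's axis. The steel collar is one piece round the post: a flange 100 mm in diameter, 6 mm thick (this is its upper face), with a knurled hub 40 mm in diameter and 34 mm high standing on it. Fully up, this face is 100 mm above the bench.
- collar_grip (a point): On the axis of the collar's knurled hub (40 mm in diameter), 24 mm above the flange's upper face and 10 mm below the hub's top: a height to grip the hub from above. The post sticks out 4 to 30 mm above the hub's top, so it goes up between the fingers. This point moves with the collar.
- pointer_tip (a point): Tip of the gauge's pointer blade, at the blade's upper face. The flat blade (5 mm wide, 3 mm thick) points level at the post, tip 54 mm from its axis, just outside the flange's edge. Its dark cursor block (24 x 22 x 16 mm, top 4 mm above the blade's) is held on the upright by a stiff slide (about 12 N). It starts 6 to 21 mm lower than the flange's upper face.
- collar (a joint): Turn of the collar on its thread, rad: 0 fully up, growing as it is turned clockwise seen from above, which moves it down 24 mm per full turn (four-start right-hand thread, 3.82 mm per rad); it stops at 6.8 rad, 26 mm down. It turns stiffly (about 0.15 N m), stays where it is left, and does not give when pushed up or down with moderate force.

How it is judged:
By the outcome, as a careful person would: the job done as asked, in the order asked, and still so for the second after the job is handed in, with the robot touching nothing.
It also fails if it takes over 58 s, if anything falls off the work surface, if the arm or the gripper's body presses on something with over 40 N, if the wrist force passes 120 N, or if a joint passes its speed limit or range.

### The arm

A 7-joint arm with a two-finger parallel gripper is mounted at the origin on a cart in front of the work surface, level with it; the furniture and walls round the work are solid. World frame = base frame: x ahead of the robot, y to its left, z up, the work surface at z = 0. Lengths are in m, angles in rad, forces in N, time in s.
With the tool pointing down it reaches from about 0.425 to 0.975 m from the base axis. Payload 16.7 kg.
Tool frame: the origin (TCP) lies on the centre line of the jaws, within the pads' length; the fingertips stand 14 mm ahead of it and the grasp point (between the pads) lies 5 mm behind it; z points along the fingers, y is the line along which they close (so a half turn about z gives the same grasp; the last joint's range is limited). The gripper opens to 85 mm and grips with 20 to 120 N. Pads are 22 mm wide; open, the fingers measure 114 mm over their backs; the gripper's body (76 mm by 85 mm) begins 54 mm behind the grasp point. The pads swing forward as they close: fully open they stand 13 mm farther back than shut.
Start: joints at [1.115, 0.426, 0.074, 1.606, -0.034, 1.111, -0.067], TCP at [0.203, -0.644, 0.245] pointing down, gripper open.
Joint ranges: [-2.85, 2.85], [-0.5, 2.14], [-1.23, 1.37], [0.21, 2.46], [-1.02, 4.16], [0.16, 2.05], [-2.73, 2.73]. Speed limits (rad/s): [1.89, 1.89, 2.39, 2.39, 3.01, 3.01, 3.01].

### API

Orientations are given as a rotation vector (axis times angle).
In Python, from plant import sensors, optics, arm gives the robot as it stands. The module is installed in compiled form; this text tells all that it offers.
- The arm moves only by the shell command python3 -m crank 'ROWS'. ROWS is JSON, a list of rows, each a list of 7 numbers: the turn, a rotation vector about the tool's x, y, z in rad, then the shift along the tool's x, y, z in m, then the opening, from 0 (shut) to 1 (fully open). In form: [[rx, ry, rz, x, y, z, hand], ...]. A call has exactly 10 rows; each row shifts and turns the commanded pose from where the row before left it, along the tool's axes as they then stand; what a row does not reach is not made up. A row lasts 1/8 s, in which the tool goes at most 62.5 mm and 10.7 degrees, less where a joint would pass 70% of its speed; a pose out of reach is approached as far as the arm can. A call with a gripper value outside its range is refused whole. The fingers move at their own pace and stop on an object; the grip force is fixed at half the most. Time passes only in rows, so rows that do not move let the fingers close, or fill a call up. It gives the time, the measured TCP pose, the force and the opening at its end, in the units of the state.
- sensors.observe(): the state, without advancing time (a new reading comes with each control period).
- optics.grab_frame(name): name is "scene" or "side" or "wrist"; returns a dict with "pixels" (480x640x3 uint8, red, green, blue), "fov_y" (degrees; the focal length in pixels is half the picture's height over the tangent of half this angle, whatever the lens; pixels are square), "cx", "cy" (the principal point, pixels), "cam_to_world" (4x4, takes a point from camera to world coordinates); the wrist camera has in their place "T_tool_cam" (4x4, takes a point from camera to tool coordinates, whose origin is the TCP and whose axes are the flange's). Camera axes: x right, y up, looking along -z (the intrinsics and any distortion apply to the point x, -y, -z); pixel columns grow to the right and rows downward; lengths in m; the calibration is good to about 2 mm. A picture is of the moment at which its call begins: read the wrist's pose just before it. There is no depth.
- arm.sign_off(): hands the job in, once; it reports no verdict.
The state is a dict: "time": time; "q": joint angles; "qvel": joint speeds; "joint_efforts": joint torques, N m; "eef_pos": TCP position; "ee_rot": TCP orientation; "force": force on the tool from outside, world axes, zero at the start; "moment": the same for the moment, N m; "gripper_width": opening from 0.0 (shut) to 1.0 (fully open).
Only numpy, scipy, OpenCV 4.12 (cv2) and the standard library are available. Lean on these libraries where they do the work, as an engineer would, in place of code of your own. Each camera call takes 0.05 s, during which the arm holds its last target. There are 200 camera calls.

## Working session

There is one attempt and no reset: what is moved stays moved. The work goes in short steps, Python scripts to look and compute and a shell command to move; the robot and the scene stay as the last step left them, time stands still between calls to the robot, and variables do not carry over. Pictures are saved under pics/ and viewed, on a budget of 10 in all, crops included, one or two more only if the job needs it, and the job is handed in when it is done.

```bash
mkdir -p pics; python3 - <<'E'
from plant import sensors, optics
import cv2, numpy as np
s=sensors.observe()
for k in s: print(k,np.round(s[k],3))
for n in ("scene","side"):
    f=optics.grab_frame(n); cv2.imwrite(f"pics/{n}0.png",f["pixels"][:,:,::-1]); print(n,[(k,np.round(v,4).tolist()) for k,v in f.items() if k!="pixels"])
f=optics.grab_frame("wrist");print([(k,np.round(v,4).tolist()) for k,v in f.items() if k!="pixels"])
E
```

```text
time 0.0
q [ 1.116  0.427  0.074  1.607 -0.034  1.111 -0.067]
qvel [-0.001  0.001 -0.    -0.001 -0.     0.002  0.001]
joint_efforts [-1.0000e-03 -9.4984e+01  3.7600e+00 -4.6352e+01  1.9000e-02  1.0000e-02
 -0.0000e+00]
eef_pos [ 0.203 -0.643  0.245]
ee_rot [-3.104 -0.478  0.   ]
force [-0.129  0.165  0.613]
moment [-0.02  -0.025 -0.031]
gripper_width 0.999
scene [('fov_y', 47.7154), ('cx', 311.5749), ('cy', 233.7054), ('cam_to_world', [[-0.7479, 0.3602, -0.5576, 0.0359], [-0.6638, -0.4075, 0.6271, 0.865], [-0.0013, 0.8392, 0.5438, 0.5574], [0.0, 0.0, 0.0, 1.0]])]
side [('fov_y', 47.4309), ('cx', 329.6856), ('cy', 237.1077), ('cam_to_world', [[0.9988, -0.0446, 0.0213, 0.5483], [0.0442, 0.6126, -0.7891, -0.3382], [0.0222, 0.7891, 0.6139, 0.6287], [0.0, 0.0, 0.0, 1.0]])]
[('fov_y', 61.7503), ('cx', 320.2202), ('cy', 239.5707), ('T_tool_cam', [[-0.0009, 0.9626, 0.271, 0.0693], [1.0, 0.0006, 0.001, 0.0008], [0.0008, 0.271, -0.9626, -0.1289], [0.0, 0.0, 0.0, 1.0]])]
```

View pics/scene0.png

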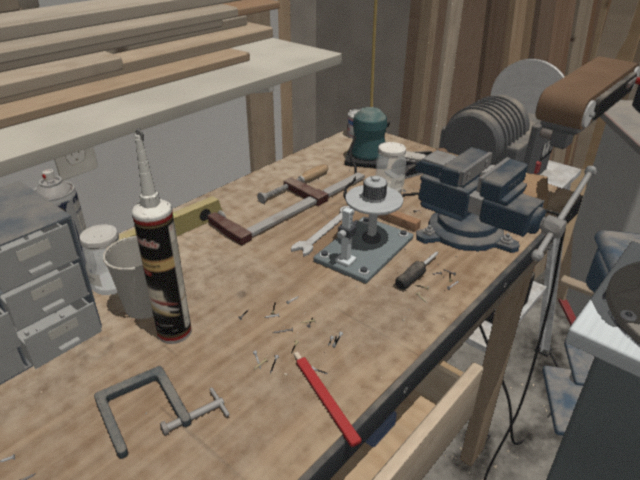

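View pics/side0.png

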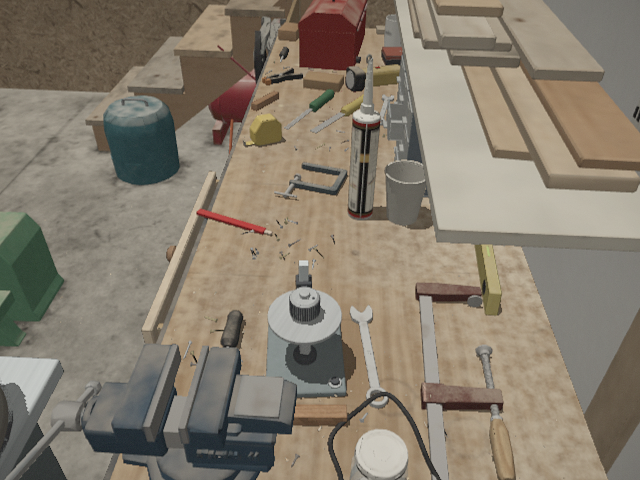

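The scene view shows the collar with its hub top near (376,180), its flange near (375,199) and the gauge upright near (347,235). In the side view the hub is near (305,300), and the gauge stands behind it near (304,272). I'll zoom in on both.

```bash
cat > h.py <<'E'
import numpy as np, cv2
from plant import sensors, optics
from scipy.spatial.transform import Rotation as R
def cam(name):
    s=sensors.observe(); f=optics.grab_frame(name)
    if name=="wrist":
        T=np.eye(4);T[:3,:3]=R.from_rotvec(s["ee_rot"]).as_matrix();T[:3,3]=s["eef_pos"];M=T@f["T_tool_cam"]
    else: M=f["cam_to_world"]
    return f["pixels"],(240/np.tan(np.radians(f["fov_y"]/2)),f["cx"],f["cy"],np.array(M))
def ray(c,uv):
    f,cx,cy,M=c; d=M[:3,:3]@np.array([(uv[0]-cx)/f,-(uv[1]-cy)/f,-1]); return M[:3,3],d/np.linalg.norm(d)
def plane(c,uv,z):
    o,d=ray(c,uv); return o+d*(z-o[2])/d[2]
def tri(*pairs):
    A=0;b=0;rs=[ray(*p) for p in pairs]
    for o,d in rs: P=np.eye(3)-np.outer(d,d);A=A+P;b=b+P@o
    x=np.linalg.solve(A,b); return x,[np.linalg.norm((np.eye(3)-np.outer(d,d))@(x-o)) for o,d in rs]
def proj(c,X):
    f,cx,cy,M=c; p=M[:3,:3].T@(np.asarray(X)-M[:3,3]); return np.array([cx-f*p[0]/p[2],cy+f*p[1]/p[2]])
E
python3 - <<'E'
from h import *
a,ca=cam("scene");b,cb=cam("side")
print(tri((ca,(376,178)),(cb,(305,291))), plane(ca,(376,178),.138),plane(cb,(305,291),.138))
z=lambda p,x,y:cv2.resize(p[y:y+120,x:x+80],None,fx=5,fy=5,interpolation=cv2.INTER_CUBIC)
cv2.imwrite("pics/z1.png",np.hstack([z(a,330,160),z(b,265,255)])[:,:,::-1])
E
```

```text
(array([0.50297519, 0.17710027, 0.13636661]), [np.float64(0.001556898508026057), np.float64(0.0015568985080261434)]) [0.49926538 0.17999843 0.138     ] [0.5044205  0.17651791 0.138     ]
```

View pics/z1.png

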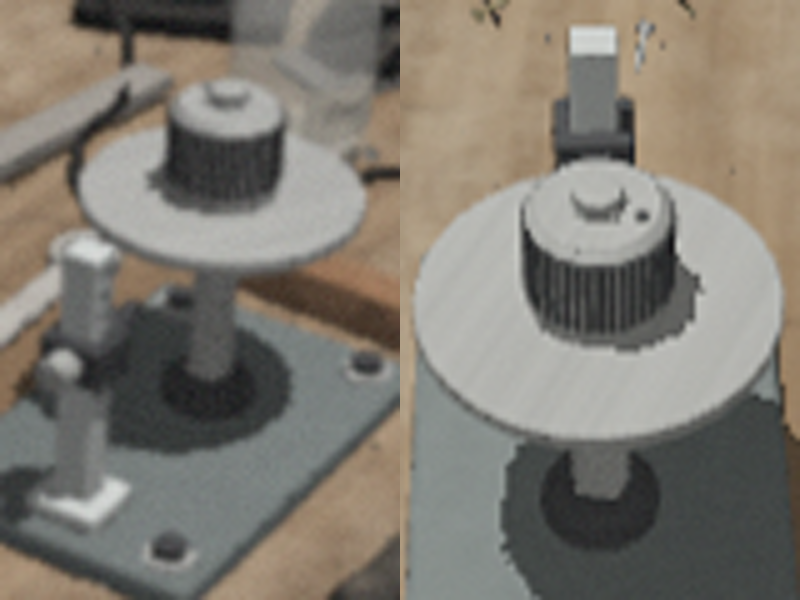

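The left crop shows the flange ellipse, with the gauge to the lower left of it and its pointer hidden. In the right crop the gauge sits straight behind the post. A closer wrist view is needed for the pointer, so I'll check the gauge direction and the shelf for obstruction.

```bash
python3 - <<'E'
from h import *
a,ca=cam("scene");b,cb=cam("side")
print("gauge top",tri((ca,(348,209)),(cb,(303.6,263))))
print("shelf corner",tri((ca,(342,62)),(cb,(436,240))))
print("vise handle/top",tri((ca,(455,155)),(cb,(160,348))))
E
```

```text
gauge top (array([0.4954532 , 0.2597209 , 0.11395751]), [np.float64(0.0001705320604482765), np.float64(0.00017053206044838145)])
shelf corner (array([0.64358103, 0.10023818, 0.28937879]), [np.float64(0.0006555867525696564), np.float64(0.0006555867525696776)])
vise handle/top (array([0.38692647, 0.05845303, 0.16896041]), [np.float64(0.03140640187950766), np.float64(0.03140640187950763)])
```

```bash
python3 -m crank '[[0,0,0,0,0,-0.05,1],[0,0,0,0,0,-0.05,1],[0,0,0,0.03,-0.04,-0.04,1],[0,0,0,0.03,-0.04,0,1],[0,0,0,0.035,-0.045,0,1],[0,0,0,0.035,-0.045,0,1],[0,0,0,0.035,-0.045,0,1],[0,0,0,0.035,-0.045,0,1],[0,0,0,0.035,-0.045,0,1],[0,0,0,0.035,-0.045,0,1]]'
```

```text
time: 1.6
eef_pos: [0.3552, -0.2279, 0.3846]
ee_rot: [3.104, 0.478, 0.001]
force: [0.7, 0.4, -0.9]
gripper_width: 1.002
```

```bash
python3 -m crank '[[0,0,0,0.023,-0.0425,0,1],[0,0,0,0.023,-0.0425,0,1],[0,0,0,0.023,-0.0425,0,1],[0,0,0,0.023,-0.0425,0,1],[0,0,0,0.023,-0.0425,0,1],[0,0,0,0.023,-0.0425,0,1],[0,0,0,0.023,-0.0425,0,1],[0,0,0,0.023,-0.0425,0,1],[0,0,0,0.023,-0.0425,0,1],[0,0,-0.18,0,0,0,1]]'
python3 -m crank '[[0,0,-0.18,0,0,0,1],[0,0,-0.18,0,0,0,1],[0,0,-0.18,0,0,0,1],[0,0,-0.18,0,0,0,1],[0,0,-0.18,0,0,0,1],[0,0,-0.18,0,0,0,1],[0,0,-0.18,0,0,0,1],[0,0,-0.18,0,0,0,1],[0,0,-0.18,0,0,0,1],[0,0,-0.18,0,0,0,1]]'
python3 -c "
from h import *
s=sensors.observe();print(np.round(s['q'],2),s['eef_pos'],R.from_rotvec(s['ee_rot']).as_matrix().round(2))"
```

```text
time: 2.85
eef_pos: [0.4368, 0.2007, 0.3844]
ee_rot: [-3.046, -0.761, 0.0]
force: [-0.1, -0.5, -0.1]
gripper_width: 0.998
time: 4.1
eef_pos: [0.4371, 0.1972, 0.3844]
ee_rot: [1.295, 2.862, -0.0]
force: [0.2, 0.0, -0.4]
gripper_width: 1.0
[ 0.38  0.06 -0.96  1.79  0.05  1.31  0.13] [0.43711614 0.19724811 0.38444678] [[-0.66  0.75  0.  ]
 [ 0.75  0.66 -0.  ]
 [-0.    0.   -1.  ]]
```

```bash
python3 -m crank '[[0,0,-0.18,0,0,0,1],[0,0,-0.18,0,0,0,1],[0,0,-0.18,0,0,0,1],[0,0,-0.1,0,0,0,1],[0,0.13,0,0,0,0,1],[0,0.13,0,0,0,0,1],[0,0.13,0,0,0,0,1],[0,0.13,0,0,0,0,1],[0,0,0,0,0,0,1],[0,0,0,0,0,0,1]]'
python3 -c "
from h import *
s=sensors.observe();print(np.round(s['q'],2),s['eef_pos'],R.from_rotvec(s['ee_rot']).as_matrix().round(2))"
```

```text
time: 5.35
eef_pos: [0.4369, 0.1978, 0.3846]
ee_rot: [-0.281, -2.611, -0.075]
force: [-0.2, 1.3, 0.6]
gripper_width: 1.003
[ 0.35  0.4  -0.96  1.58 -0.05  1.68  0.72] [0.43685887 0.19781209 0.38463591] [[-0.85  0.21 -0.48]
 [ 0.19  0.98  0.11]
 [ 0.49  0.   -0.87]]
```

```bash
python3 -m crank '[[0,-0.174,0,0,0,0,1],[0,-0.174,0,0,0,0,1],[0,-0.174,0,0,0,0,1],[0,-0.174,0,0,0,0,1],[0,-0.174,0,0,0,0,1],[0,-0.174,0,0,0,0,1],[0,0,0,0.025,0.012,0.04,1],[0,0,0,0.025,0.012,0.04,1],[0,0,0,0.025,0.012,0.04,1],[0,0,0,0.01,0.004,0.03,1]]'
python3 - <<'E'
from h import *
s=sensors.observe();print(np.round(s['q'],2),s['eef_pos'],R.from_rotvec(s['ee_rot']).as_matrix().round(2),s['qvel'].round(2) if hasattr(s['qvel'],'round') else s['qvel'])
w,c=cam("wrist"); cv2.imwrite("pics/w1.png",w[:,:,::-1])
for X in [(.502,.178,.138),(.498,.232,.09),(.4955,.26,.115)]: print(proj(c,X).round(0))
E
```

```text
time: 6.6
eef_pos: [0.446, 0.2302, 0.2268]
ee_rot: [0.282, 2.604, -0.082]
force: [0.7, -0.6, 0.0]
gripper_width: 1.0
[ 0.24  0.17 -1.21  2.22  0.9   0.86 -0.2 ] [0.44603635 0.23018194 0.22681847] [[-0.85  0.22  0.49]
 [ 0.18  0.98 -0.11]
 [-0.5  -0.   -0.87]] [-0.46  0.84  0.1   0.17  1.18  0.2  -1.18]
[259. 260.]
[341. 192.]
[386. 207.]
```

View pics/w1.png

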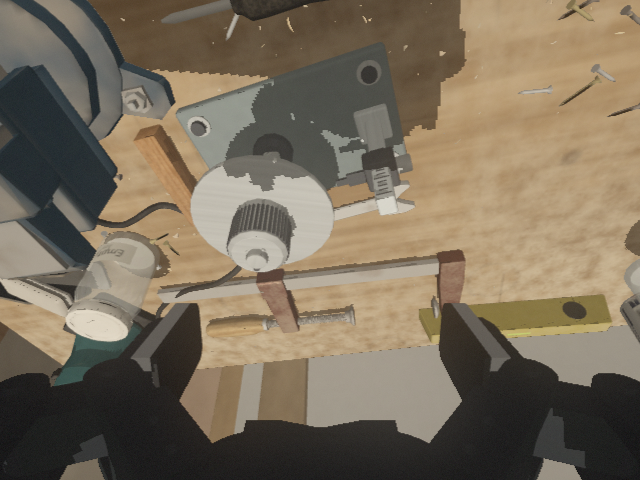

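The view shows the hub at (260,235), the flange ellipse centred near (262,212), and the pointer blade from (333,217) to (375,207). I'll get closer and lower and let the arm settle before measuring.

```bash
python3 -m crank '[[0,-0.13,0,0.015,0,0.0,1],[0,-0.13,0,0.015,0,0.0,1],[0,0,0,0.005,-0.01,0.02,1],[0,0,0,0,-0.01,0.02,1],[0,0,0,0,0,0,1],[0,0,0,0,0,0,1],[0,0,0,0,0,0,1],[0,0,0,0,0,0,1],[0,0,0,0,0,0,1],[0,0,0,0,0,0,1]]'
python3 - <<'E'
from h import *
w,c=cam("wrist"); np.save("pics/w2.npy",w); np.save("pics/c2.npy",np.array(c[3]))
print(c[3].round(3), sensors.observe()["qvel"])
X=proj(c,(.498,.228,.09));print(X)
x0,y0=(X-[130,80]).astype(int); x0=max(x0,0);y0=max(y0,0);print(x0,y0)
cv2.imwrite("pics/w2.png",cv2.resize(w[y0:y0+180,x0:x0+240],None,fx=3.3,fy=3.3,interpolation=cv2.INTER_CUBIC)[:,:,::-1])
E
```

```text
time: 7.9
eef_pos: [0.4421, 0.2091, 0.1789]
ee_rot: [0.259, 2.355, -0.114]
force: [0.3, 0.8, 0.9]
gripper_width: 0.998
[[ 0.22  -0.488 -0.845  0.308]
 [ 0.975  0.105  0.194  0.239]
 [-0.005 -0.867  0.499  0.223]
 [ 0.     0.     0.     1.   ]] [-0.00142977  0.0022904   0.00147099 -0.00095595  0.00110828 -0.00061953
  0.00109443]
[375.54774489 202.45178549]
245 122
```

View pics/w2.png

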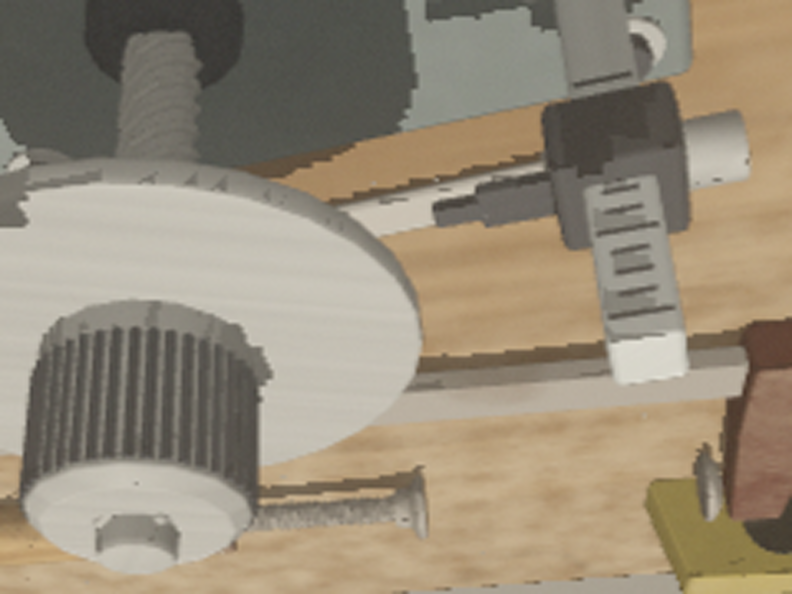

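The blade's tip is at crop (435,212) and the flange rim runs from (180,188) through (421,345) to (270,467). The picture is upside down. I'll zoom in on the tip.

```bash
python3 - <<'E'
from h import *
w=np.load("pics/w2.npy")
cv2.imwrite("pics/w2z.png",cv2.resize(w[165:225,335:415],None,fx=10,fy=10,interpolation=cv2.INTER_CUBIC)[:,:,::-1])
E
```

```text
(no output)
```

View pics/w2z.png

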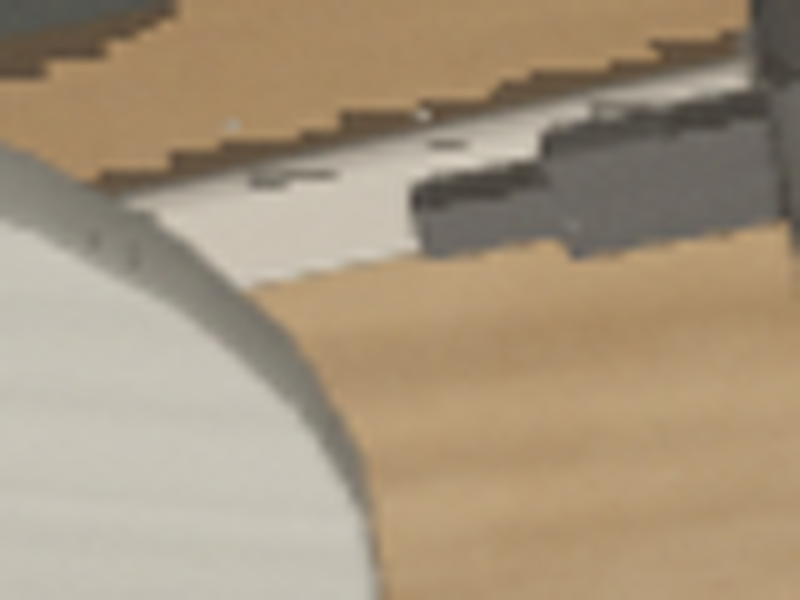

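The blade's upper face is the lighter grey part, with tip corners at zoom (415,210) and (427,257). Next I'll fit the flange circle and compute the tip height.

```bash
cat >> h.py <<'E'
from scipy.optimize import brentq, least_squares
def circ(P):
    A=np.c_[2*P,np.ones(len(P))]; x=np.linalg.lstsq(A,(P**2).sum(1),rcond=None)[0]; r=np.sqrt(x[2]+x[0]**2+x[1]**2)
    return x[:2],r,np.std(np.linalg.norm(P-x[:2],axis=1))
def flange(c,pts):
    g=lambda z:circ(np.array([plane(c,p,z)[:2] for p in pts]))
    z=brentq(lambda z:g(z)[1]-.05,.03,.15); return z,g(z)
E
python3 - <<'E'
from h import *
M=np.load("pics/c2.npy"); c=(240/np.tan(np.radians(61.7503/2)),320.2202,239.5707,M)
pts=np.array([(60,183),(180,188),(300,218),(375,262),(415,320),(421,345),(415,385),(390,410),(330,445),(270,467)])
px=(pts+.5)/3.3-.5+[245,122]
z,(ctr,r,sd)=flange(c,px); print("flange z",z,ctr,sd)
f=lambda p:(np.array(p)+.5)/10-.5+[335,165]
tip=f((421,234))
pt=proj(c,[.502,.178,.138]);print("post top proj",pt)
for z in (.08,.085,.09,.095):
    e=[plane(c,f(p),z)[:2] for p in ((575,257),(785,220))]; d=e[1]-e[0]
    t=plane(c,tip,z)[:2]-ctr
    print(z,"blade az",np.degrees(np.arctan2(d[1],d[0])),"tip r,az",np.linalg.norm(t),np.degrees(np.arctan2(t[1],t[0])))
g=np.array([.4954,.2597])-np.array([.503,.1771]);print(np.degrees(np.arctan2(*g[::-1])))
E
```

```text
flange z 0.09841986947231926 [0.50332054 0.17464047] 0.0005545305256598576
post top proj [289.89742272 290.2189943 ]
0.08 blade az 94.62895426818503 tip r,az 0.054925326512053396 95.73531719349128
0.085 blade az 94.6289542681853 tip r,az 0.05632445783093339 102.44551211632316
0.09 blade az 94.62895426818504 tip r,az 0.05845322932459559 108.74902260937837
0.095 blade az 94.62895426818477 tip r,az 0.06123559339168015 114.54517925651078
95.25696520631703
```

Flange minus pointer is about 19 mm, or roughly 4.9 rad. I'll back off and set the tool upright.

```bash
python3 -m crank '[[0,0,0,0,0,-0.04,1],[0,0,0,0,0,-0.04,1],[0,0,0,0,0,-0.03,1],[0,0.156,0,0,0,0,1],[0,0.156,0,0,0,0,1],[0,0.156,0,0,0,0,1],[0,0.156,0,0,0,0,1],[0,0.156,0,0,0,0,1],[0,0,0,0,0,0,1],[0,0,0,0,0,0,1]]'
cat >> h.py <<'E'
def rel(X):
    "shift and turn in tool axes to upright (tool z down) at X"
    s=sensors.observe();T=R.from_rotvec(s['ee_rot']);m=T.as_matrix();z=m[:,2];ax=np.cross(z,[0,0,-1])
    print("q",np.round(s['q'],2),"pos",s['eef_pos'].round(4) if hasattr(s['eef_pos'],'round') else s['eef_pos'],"xaz",np.degrees(np.arctan2(m[1,0],m[0,0])).round(1))
    print("turn",(m.T@ax).round(4),"shift",(m.T@(np.array(X)-s['eef_pos'])).round(4),"F",np.round(s['force'],1),"M",np.round(s['moment'],2),"grip",s['gripper_width'],"t",s['time'])
E
python3 -c "
from h import *
rel((.503,.176,.2))"
```

```text
time: 9.2
eef_pos: [0.3657, 0.224, 0.2552]
ee_rot: [0.35, 3.086, -0.033]
force: [-0.9, -0.7, 0.6]
gripper_width: 0.998
q [ 0.07  0.05 -0.81  2.09  0.09  1.02  0.57] pos [0.3657 0.224  0.2552] xaz 167.1
turn [-0.0168  0.0379  0.    ] shift [-0.1423 -0.0151  0.0609] F [-0.9 -0.7  0.6] M [ 0.01  0.06 -0.02] grip 0.9976085530918997 t 9.2
```

```bash
python3 -m crank '[[-0.0168,0.0379,0,-0.036,-0.004,0,1],[0,0,0,-0.036,-0.004,0.015,1],[0,0,0,-0.036,-0.004,0.015,1],[0,0,0,-0.036,-0.004,0.015,1],[0,0,-0.18,0,0,0,1],[0,0,-0.18,0,0,0,1],[0,0,-0.18,0,0,0,1],[0,0,-0.18,0,0,0,1],[0,0,-0.18,0,0,0,1],[0,0,-0.18,0,0,0,1]]'
python3 -m crank '[[0,0,-0.18,0,0,0,1],[0,0,-0.18,0,0,0,1],[0,0,-0.18,0,0,0,1],[0,0,-0.18,0,0,0,1],[0,0,-0.18,0,0,0,1],[0,0,0,0,0,0,1],[0,0,0,0,0,0,1],[0,0,0,0,0,0,1],[0,0,0,0,0,0,1],[0,0,0,0,0,0,1]]'
python3 - <<'E'
from h import *
rel((.503,.176,.12))
w,c=cam("wrist");cv2.imwrite("pics/w3.png",w[:,:,::-1]);np.save("pics/c3.npy",c[3])
print(proj(c,(.503,.176,.134)),proj(c,(.503,.176,.098)))
E
```

```text
time: 10.45
eef_pos: [0.502, 0.1768, 0.2121]
ee_rot: [-1.312, 2.854, -0.001]
force: [0.3, 0.7, 0.7]
gripper_width: 1.001
time: 11.7
eef_pos: [0.5028, 0.1762, 0.2119]
ee_rot: [-2.415, 2.009, 0.001]
force: [-0.2, 1.1, -0.5]
gripper_width: 1.002
q [ 0.43  0.43 -1.09  1.91  0.43  1.07  2.48] pos [0.5028 0.1762 0.2119] xaz -79.5
turn [0.0004 0.0007 0.    ] shift [ 0.0003 -0.0002  0.0919] F [-0.2  1.1 -0.5] M [ 0.01  0.03 -0.06] grip 1.0022611079985793 t 11.7
[321.19622654 258.46997518] [321.0059344  240.30377843]
```

View pics/w3.png

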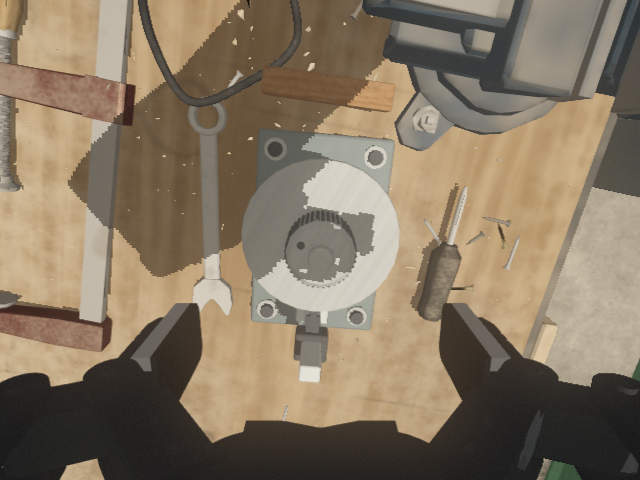

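The flange spans columns 242–399 and rows 159–314. Its centre is about 3.8 px (2.4 mm) further along tool x than predicted, which agrees with the first wrist fit. I'll correct by 2 mm, descend and close.

```bash
python3 -m crank '[[0,0,0,0.002,0,0.03,1],[0,0,0,0,0,0.03,1],[0,0,0,0,0,0.02,1],[0,0,0,0,0,0.012,1],[0,0,0,0,0,0,1],[0,0,0,0,0,0,0],[0,0,0,0,0,0,0],[0,0,0,0,0,0,0],[0,0,0,0,0,0,0],[0,0,0,0,0,0,0]]'
python3 -c "
from h import *
rel((.503,.1745,.12))"
```

```text
time: 13.0
eef_pos: [0.5033, 0.1743, 0.1205]
ee_rot: [-2.415, 2.009, 0.001]
force: [-2.9, -1.8, 9.3]
gripper_width: 0.45
q [ 0.34  0.54 -1.    1.99  0.57  0.92  2.37] pos [0.5033 0.1743 0.1205] xaz -79.5
turn [-0.0001  0.0005 -0.    ] shift [-0.0003  0.0002  0.0005] F [-2.9 -1.8  9.3] M [-0.39  0.64  0.03] grip 0.44956496283207315 t 13.0
```

```bash
python3 -m crank '[[0,0,0,0,0,0,0],[0,0,0.05,0,0,0.0002,0],[0,0,0.1,0,0,0.0004,0],[0,0,0.15,0,0,0.0006,0],[0,0,0.15,0,0,0.0006,0],[0,0,0.15,0,0,0.0006,0],[0,0,0.15,0,0,0.0006,0],[0,0,0.15,0,0,0.0006,0],[0,0,0.1,0,0,0.0004,0],[0,0,0,0,0,0,0]]'
python3 -c "
from h import *
rel((.503,.1745,.12))"
```

```text
time: 14.25
eef_pos: [0.5021, 0.1748, 0.1165]
ee_rot: [1.155, -2.92, -0.001]
force: [-11.4, -0.2, 14.2]
gripper_width: 0.452
q [ 0.17  0.46 -0.76  2.    0.42  0.84  1.49] pos [0.5021 0.1748 0.1165] xaz -136.9
turn [ 0.0012 -0.001  -0.    ] shift [-0.0005 -0.0008 -0.0035] F [-11.4  -0.2  14.2] M [-0.07  2.36 -0.22] grip 0.45189897231298104 t 14.25
```

```bash
python3 -m crank '[[0,0,0.157,0,0,0.0006,0],[0,0,0.157,0,0,0.0006,0],[0,0,0.157,0,0,0.0006,0],[0,0,0.157,0,0,0.0006,0],[0,0,0.157,0,0,0.0006,0],[0,0,0.157,0,0,0.0006,0],[0,0,0.157,0,0,0.0006,0],[0,0,0.157,0,0,0.0006,0],[0,0,0.157,0,0,0.0006,0],[0,0,0.157,0,0,0.0006,0]]'
python3 -c "
from h import *
rel((.503,.1745,.12))"
```

```text
time: 15.5
eef_pos: [0.5022, 0.1766, 0.1106]
ee_rot: [-1.25, -2.88, -0.004]
force: [-10.6, 10.2, 10.9]
gripper_width: 0.453
q [-0.12  0.39 -0.41  2.02  0.22  0.77  0.1 ] pos [0.5022 0.1766 0.1106] xaz 133.1
turn [ 0.0013 -0.0028 -0.    ] shift [-0.002  -0.0008 -0.0094] F [-10.6  10.2  10.9] M [2.05 2.23 0.11] grip 0.45295905119226393 t 15.5
```

```bash
python3 -m crank '[[0,0,0.157,0,0,0.0006,0],[0,0,0.157,0,0,0.0006,0],[0,0,0.157,0,0,0.0006,0],[0,0,0.157,0,0,0.0006,0],[0,0,0.157,0,0,0.0006,0],[0,0,0.157,0,0,0.0006,0],[0,0,0.157,0,0,0.0006,0],[0,0,0.157,0,0,0.0006,0],[0,0,0.157,0,0,0.0006,0],[0,0,0.157,0,0,0.0006,0]]'
python3 -m crank '[[0,0,0.131,0,0,0.0005,0],[0,0,0.131,0,0,0.0005,0],[0,0,0.131,0,0,0.0005,0],[0,0,0,0,0,0,0],[0,0,0,0,0,0,0],[0,0,0,0,0,0,0.6],[0,0,0,0,0,0,1],[0,0,0,0,0,0,1],[0,0,0,0,0,-0.02,1],[0,0,0,0,0,-0.03,1]]'
python3 -c "
from h import *
rel((.503,.1745,.12))"
```

```text
time: 16.75
eef_pos: [0.504, 0.1766, 0.1048]
ee_rot: [-2.919, -1.153, -0.005]
force: [1.2, 9.5, 3.4]
gripper_width: 0.45
time: 18.0
eef_pos: [0.5025, 0.1739, 0.1522]
ee_rot: [-3.09, -0.566, 0.004]
force: [0.3, 0.5, -0.3]
gripper_width: 1.002
q [-0.48  0.3   0.04  2.01 -0.02  0.83 -1.65] pos [0.5025 0.1739 0.1522] xaz 20.8
turn [-0.0007  0.0024 -0.    ] shift [ 0.0008 -0.0004  0.0322] F [ 0.3  0.5 -0.3] M [0.01 0.05 0.01] grip 1.0016291491002336 t 18.0
```

```bash
python3 -m crank '[[0,0,0,0,0,-0.03,1],[0,0,-0.17,0,0,-0.03,1],[0,0,-0.17,0,0,0,1],[0,0,-0.17,0,0,0,1],[0,0,-0.17,0,0,0,1],[0,0,-0.17,0,0,0,1],[0,0,-0.17,0,0,0,1],[0,0,-0.17,0,0,0,1],[0,0,-0.17,0,0,0,1],[0,0,-0.17,0,0,0,1]]'
python3 -m crank '[[0,0,-0.17,0,0,0,1],[0,0,-0.17,0,0,0,1],[0,0,-0.17,0,0,0,1],[0,0,-0.17,0,0,0,1],[0,0,-0.17,0,0,0,1],[0,0,-0.17,0,0,0,1],[0,-0.16,0,0.035,0.015,0,1],[0,-0.16,0,0.035,0.015,0,1],[0,-0.16,0,0.035,0.015,0,1],[0,-0.16,0,0.01,0,0,1]]'
python3 -c "
from h import *
rel((.416,.245,.135))"
```

```text
time: 19.25
eef_pos: [0.503, 0.174, 0.2122]
ee_rot: [-1.829, -2.553, 0.0]
force: [0.2, -0.3, 0.1]
gripper_width: 1.002
time: 20.5
eef_pos: [0.4213, 0.2277, 0.1966]
ee_rot: [0.307, 2.616, -0.111]
force: [0.3, -0.3, 0.5]
gripper_width: 1.002
q [-0.55  0.09 -0.42  2.29  0.8   0.76 -0.22] pos [0.4213 0.2277 0.1966] xaz 167.0
turn [-0.0224  0.4893  0.    ] shift [0.038  0.0169 0.0489] F [ 0.3 -0.3  0.5] M [0.09 0.47 0.03] grip 1.0015302280855438 t 20.5
```

```bash
python3 -m crank '[[0,-0.14,0,0,0,0,1],[0,-0.14,0,0,0,0,1],[0,-0.14,0,0.015,0.005,0,1],[0,0,0,0.015,0.005,0,1],[0,0,0,0.015,0.005,0.02,1],[0,0,0,0,0,0,1],[0,0,0,0,0,0,1],[0,0,0,0,0,0,1],[0,0,0,0,0,0,1],[0,0,0,0,0,0,1]]'
python3 - <<'E'
from h import *
rel((.416,.245,.135))
w,c=cam("wrist"); np.save("pics/w4.npy",w); np.save("pics/c4.npy",c[3]); print(c[3].round(3))
X=proj(c,(.498,.215,.08));print(X)
x0,y0=np.clip((X-[100,75]).astype(int),0,[440,330]);print(x0,y0)
cv2.imwrite("pics/w4.png",cv2.resize(w[y0:y0+150,x0:x0+200],None,fx=4,fy=4,interpolation=cv2.INTER_CUBIC)[:,:,::-1])
E
```

```text
time: 21.75
eef_pos: [0.4127, 0.2428, 0.1495]
ee_rot: [0.255, 2.211, -0.161]
force: [-0.4, -0.1, -0.5]
gripper_width: 1.003
q [-0.81  0.35 -0.51  2.45  1.39  1.12 -1.11] pos [0.4127 0.2428 0.1495] xaz 168.0
turn [-0.025   0.7954 -0.    ] shift [0.0099 0.0033 0.0108] F [-0.4 -0.1 -0.5] M [ 0.25  0.76 -0.04] grip 1.0032520315354017 t 21.75
[[ 0.24  -0.363 -0.9    0.274]
 [ 0.97   0.066  0.232  0.277]
 [-0.025 -0.929  0.369  0.173]
 [ 0.     0.     0.     1.   ]]
[313.19874991 237.78733535]
213 162
```

View pics/w4.png

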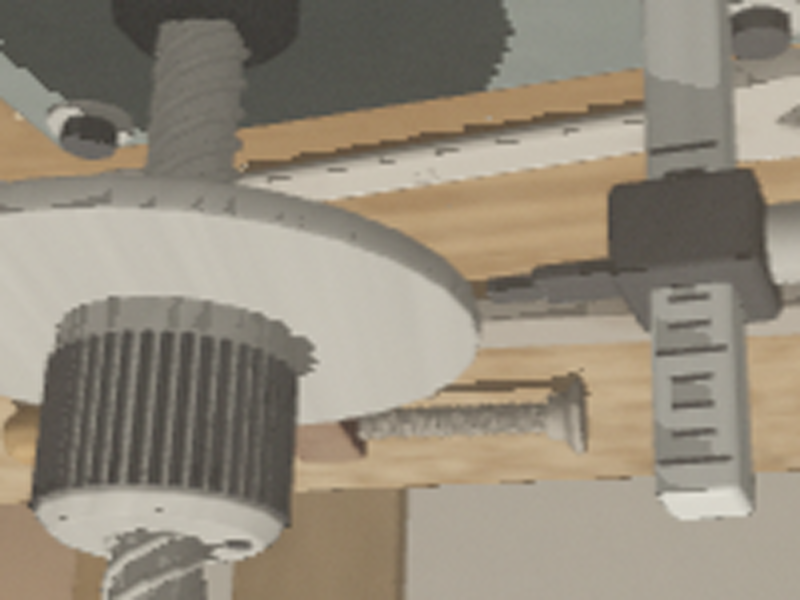

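The tip is next to the flange rim, near crop (487,290). The flange's upper face has its right extreme near (478,335). I'll zoom in on the junction.

```bash
python3 - <<'E'
from h import *
w=np.load("pics/w4.npy")
cv2.imwrite("pics/w4z.png",cv2.resize(w[220:265,310:370],None,fx=13,fy=13,interpolation=cv2.INTER_CUBIC)[:,:,::-1])
E
```

```text
(no output)
```

View pics/w4z.png

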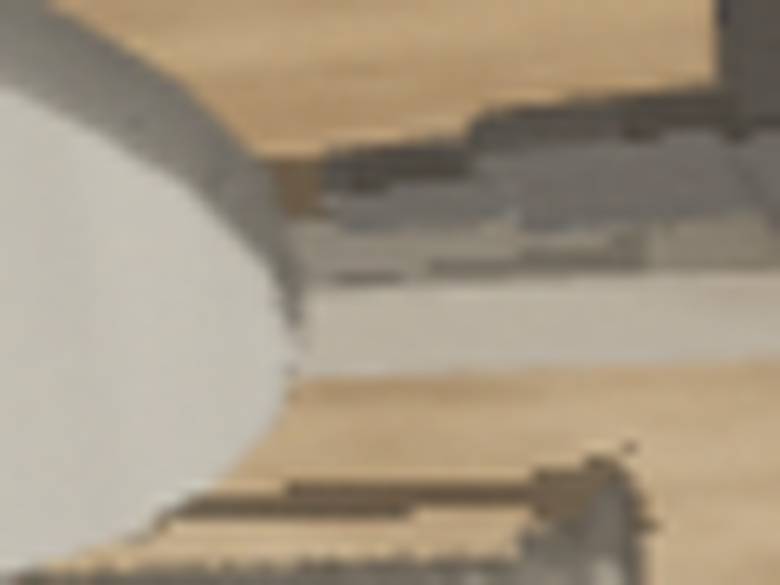

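```bash
cat > m.py <<'E'
from h import *
F,CX,CY=240/np.tan(np.radians(61.7503/2)),320.2202,239.5707
def load(n): return (F,CX,CY,np.load(f"pics/c{n}.npy"))
def up(p,s,o): return (np.array(p,float)+.5)/s-.5+o
def report(c,rim,tip,blade,axis=None):
    z,(ctr,r,sd)=flange(c,rim); print("flange z",z.round(5),ctr.round(4),"sd",sd.round(5))
    e=[plane(c,p,z)[:2] for p in blade]; d=e[1]-e[0]; print("blade az",np.degrees(np.arctan2(d[1],d[0])))
    for az in (93,94,95,96,97):
        def g(h):
            t=plane(c,tip,h)[:2]-ctr; return np.degrees(np.arctan2(t[1],t[0]))-az
        h=brentq(g,.05,.1); print(az,"tip minus flange mm",(h-z)*1e3,"r",np.linalg.norm(plane(c,tip,h)[:2]-ctr))
    return z,ctr
E
python3 - <<'E'
from m import *
c2=load(2);c4=load(4)
r2=up([(60,183),(180,188),(300,218),(375,262),(415,320),(421,345),(415,385),(390,410),(330,445),(270,467)],3.3,[245,122])
r4=up([(0,210),(120,207),(220,215),(320,237),(400,265),(450,295),(474,320),(478,340),(465,360),(430,388),(380,407),(310,421)],4,[213,162])
t2=up((421,234),10,[335,165]);t4=up((334,208),13,[310,220])
z2,a2=report(c2,r2,t2,up([(575,257),(785,220)],10,[335,165]))
z4,a4=report(c4,r4,t4,up([(525,230),(780,205)],13,[310,220]))
def sh(c,d): M=c[3].copy();M[:2,3]-=d;return c[:3]+(M,)
print(tri((sh(c2,a2),t2),(sh(c4,a4),t4)),tri((c2,t2),(c4,t4)))
E
```

```text
Traceback (most recent call last):
  File "m.py", line 6, in report
    z,(ctr,r,sd)=flange(c,rim); print("flange z",z.round(5),ctr.round(4),"sd",sd.round(5))
                                                 ^^^^^^^
AttributeError: 'float' object has no attribute 'round'
```

```bash
sed -i 's/z.round(5)/round(z,5)/' m.py; cat > m2.py <<'E'
from m import *
c2=load(2);c4=load(4)
r2=up([(60,183),(180,188),(300,218),(375,262),(415,320),(421,345),(415,385),(390,410),(330,445),(270,467)],3.3,[245,122])
r4=up([(0,210),(120,207),(220,215),(320,237),(400,265),(450,295),(474,320),(478,340),(465,360),(430,388),(380,407),(310,421)],4,[213,162])
t2=up((421,234),10,[335,165]);t4=up((334,208),13,[310,220])
z2,a2=report(c2,r2,t2,up([(575,257),(785,220)],10,[335,165]))
z4,a4=report(c4,r4,t4,up([(525,230),(780,205)],13,[310,220]))
def sh(c,d): M=c[3].copy();M[:2,3]-=d;return c[:3]+(M,)
print(tri((sh(c2,a2),t2),(sh(c4,a4),t4)),tri((c2,t2),(c4,t4)))
E
python3 m2.py
```

```text
flange z 0.09842 [0.5033 0.1746] sd 0.00055
blade az 94.62895426818507
93 tip minus flange mm -20.39892784105461 r 0.0545864430091222
94 tip minus flange mm -19.678198879475513 r 0.05469539723878405
95 tip minus flange mm -18.954366094390995 r 0.05482151984648894
96 tip minus flange mm -18.226965323495172 r 0.054965007023414864
97 tip minus flange mm -17.49552344459311 r 0.055126083288854565
flange z 0.0784 [0.5077 0.1728] sd 0.00059
blade az 94.30536686186129
93 tip minus flange mm -1.756032094011803 r 0.054779223473638006
94 tip minus flange mm -1.3489171679235552 r 0.05504807856595053
95 tip minus flange mm -0.9376604208405637 r 0.055336524921721586
96 tip minus flange mm -0.5219437856856801 r 0.05564504936509459
97 tip minus flange mm -0.10143676075570485 r 0.05597417927742902
(array([0.00052016, 0.0541595 , 0.07534471]), [np.float64(0.00020263586210933095), np.float64(0.00020263586210932046)]) (array([0.49837823, 0.22910874, 0.07946841]), [np.float64(0.00017840651928538044), np.float64(0.00017840651928541752)])
```

```bash
cat >> m.py <<'E'
def fixed(c,rim,tip,ctr,azs=(94,94.5,95)):
    ctr=np.array(ctr); zs=[]
    for p in rim:
        g=lambda z:np.linalg.norm(plane(c,p,z)[:2]-ctr)-.05
        zz=np.linspace(.06,.11,501);v=[g(z) for z in zz];i=np.where(np.diff(np.sign(v)))[0]
        zs.append([round(zz[k]*1e3,1) for k in i])
    f=lambda z:np.array([np.linalg.norm(plane(c,p,z[0])[:2]-ctr)-.05 for p in rim])
    s=least_squares(f,[.085],x_scale=.01); print(ctr,"z",s.x,"rms mm",np.sqrt((s.fun**2).mean())*1e3,zs)
    def h(az):
        return brentq(lambda h:(lambda t:np.degrees(np.arctan2(t[1],t[0]))-az)(plane(c,tip,h)[:2]-ctr),.05,.1)
    print("  tip z",[round(h(a)*1e3,2) for a in azs])
E
cat >> m2.py <<'E'
print()
for ctr in ((.503,.1735),(.503,.1745),(.505,.1745)):
    fixed(c2,r2,t2,ctr);fixed(c4,r4,t4,ctr)
E
python3 m2.py | sed -n '/^$/,$p'
```

```text
[0.503  0.1735] z [0.09866652] rms mm 1.0006325153281073 [[np.float64(98.0)], [np.float64(98.5)], [np.float64(98.1)], [np.float64(63.5), np.float64(97.5)], [], [], [np.float64(104.6)], [np.float64(100.1)], [np.float64(98.5)], [np.float64(98.7)]]
  tip z [79.04, 79.41, 79.78]
[0.503  0.1735] z [0.0803467] rms mm 0.7657414115674056 [[np.float64(80.4)], [np.float64(80.7)], [np.float64(80.6)], [np.float64(80.7)], [np.float64(80.3)], [np.float64(64.7), np.float64(79.6)], [], [], [np.float64(80.5), np.float64(87.0)], [np.float64(80.0), np.float64(96.7)], [np.float64(79.9), np.float64(103.0)], [np.float64(80.1), np.float64(107.7)]]
  tip z [79.05, 79.26, 79.47]
[0.503  0.1745] z [0.09863304] rms mm 0.5624929120810254 [[np.float64(98.1)], [np.float64(98.9)], [np.float64(98.8)], [np.float64(62.3), np.float64(98.8)], [np.float64(89.9), np.float64(99.6)], [], [np.float64(101.4)], [np.float64(99.1)], [np.float64(98.1)], [np.float64(98.5)]]
  tip z [78.99, 79.35, 79.72]
[0.503  0.1745] z [0.08042229] rms mm 0.9289837573701282 [[np.float64(80.4)], [np.float64(80.9)], [np.float64(80.8)], [np.float6
[... 357 characters left out ...]
loat64(96.4)], [np.float64(97.4)], [np.float64(97.5)], [np.float64(60.7), np.float64(97.6)], [np.float64(88.0), np.float64(99.0)], [], [np.float64(99.8)], [np.float64(97.7)], [np.float64(96.9)], [np.float64(97.4)]]
  tip z [77.48, 77.84, 78.21]
[0.505  0.1745] z [0.07962464] rms mm 1.0353798834897516 [[np.float64(79.3)], [np.float64(79.9)], [np.float64(80.0)], [np.float64(80.4)], [np.float64(80.3)], [np.float64(62.6), np.float64(80.3)], [np.float64(72.6), np.float64(79.7)], [np.float64(78.4), np.float64(81.1)], [np.float64(77.8), np.float64(88.5)], [np.float64(78.6), np.float64(97.0)], [np.float64(78.9), np.float64(102.9)], [np.float64(79.3), np.float64(107.5)]]
  tip z [78.17, 78.37, 78.58]
```

Both views put the tip near z 79.3 mm. The flange is still 1.1–2 mm above it. A lower view from the −x,+y side would settle this, so I'll plan one and check it against the clutter.

```bash
cat >> h.py <<'E'
def look(tip,az,dep,dist):
    "tool pose putting the wrist camera at dist, from azimuth az, looking down by dep; image x along tool y"
    s=sensors.observe();m0=R.from_rotvec(s['ee_rot']).as_matrix()
    a,e=np.radians(az+180),np.radians(dep+15.72)
    h=np.array([np.cos(a),np.sin(a),0]);zt=np.cos(e)*h-[0,0,np.sin(e)];xt=-np.sin(e)*h-[0,0,np.cos(e)];m=np.c_[xt,np.cross(zt,xt),zt]
    e=np.radians(dep);cam=np.array(tip)-dist*(np.cos(e)*h-[0,0,np.sin(e)])
    tcp=cam-m@np.array([.0693,.0008,-.1289])
    print("cam",cam.round(3),"tcp",tcp.round(3),"turn",R.from_matrix(m0.T@m).as_rotvec().round(3),"shift after",(m.T@(tcp-s['eef_pos'])).round(4),"before",(m0.T@(tcp-s['eef_pos'])).round(4),np.round(s['q'],2))
E
python3 - <<'E'
from h import *
look((.498,.229,.0795),135,8,.24)
_,ca=cam("scene");_,cb=cam("side")
print("tube",plane(ca,(172,338),0),plane(cb,(361,216),0),"tube tip",tri((ca,(140,133)),(cb,(369,58))),"cup",plane(cb,(403,222),0), "clamp",plane(ca,(145,375),0))
E
```

```text
cam [0.33  0.397 0.113] tcp [0.433 0.293 0.124] turn [ 0.457 -0.224  0.298] shift after [ 0.0315  0.0497 -0.0098] before [0.0144 0.0544 0.02  ] [-0.81  0.35 -0.51  2.45  1.39  1.12 -1.11]
tube [0.57431886 0.56598264 0.        ] [0.58532877 0.54233361 0.        ] tube tip (array([0.58077381, 0.55290727, 0.31172121]), [np.float64(0.0003257096240000776), np.float64(0.0003257096240000248)]) cup [0.66736094 0.52837454 0.        ] clamp [0.54318854 0.63290113 0.        ]
```

```bash
python3 -m crank '[[0,0,0,0,0.02,0,1],[0,0,0,0.005,0.02,0.005,1],[0.114,-0.056,0.0745,0,0.014,0,1],[0.114,-0.056,0.0745,0,0,0,1],[0.114,-0.056,0.0745,0,0,0,1],[0.114,-0.056,0.0745,0,0,0,1],[0,0,0,0.01,0,0.012,1],[0,0,0,0,0,0,1],[0,0,0,0,0,0,1],[0,0,0,0,0,0,1]]'
python3 - <<'E'
from h import *
look((.498,.229,.0795),135,8,.24)
w,c=cam("wrist"); np.save("pics/w5.npy",w); np.save("pics/c5.npy",c[3]); print(c[3].round(3))
X=proj(c,(.498,.210,.08));print(X)
x0,y0=np.clip((X-[80,60]).astype(int),0,[480,360]);print(x0,y0)
cv2.imwrite("pics/w5.png",cv2.resize(w[y0:y0+120,x0:x0+160],None,fx=5,fy=5,interpolation=cv2.INTER_CUBIC)[:,:,::-1])
E
```

```text
time: 23.15
eef_pos: [0.4313, 0.2898, 0.1273]
ee_rot: [0.772, 1.868, -0.503]
force: [0.5, -0.1, 0.4]
gripper_width: 1.001
cam [0.33  0.397 0.113] tcp [0.433 0.293 0.124] turn [ 0.002 -0.001  0.   ] shift after [ 0.0032  0.0034 -0.0004] before [ 0.0032  0.0034 -0.0004] [-0.97  0.71 -0.38  2.04  1.09  1.57 -1.3 ]
[[ 0.707 -0.1   -0.7    0.329]
 [ 0.707  0.1    0.7    0.392]
 [ 0.    -0.99   0.141  0.117]
 [ 0.     0.     0.     1.   ]]
[305.01532446 237.40737164]
225 177
```

View pics/w5.png

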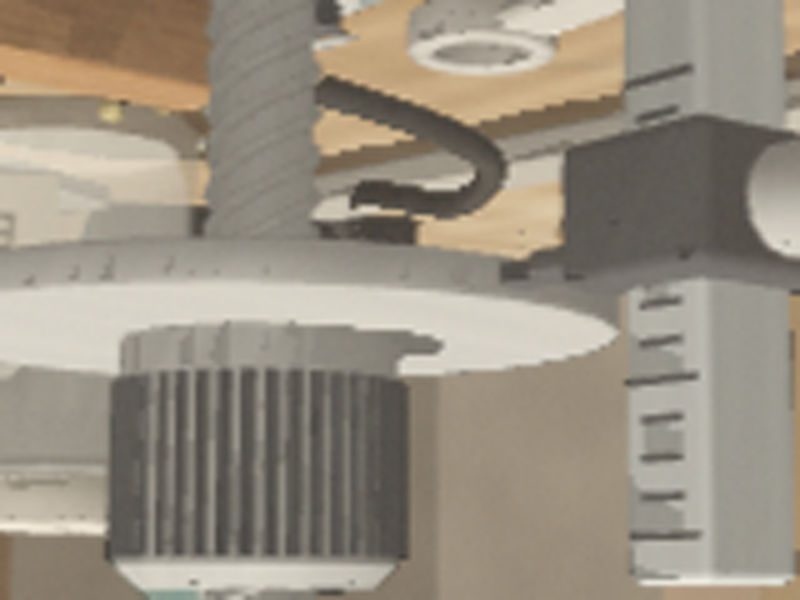

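The low view has the blade tip at crop (502–530, 262–280), in front of the rim. The rim's upper edge passes just below it in the picture, near row 298, so the flange is still slightly high. I'll read the edges from pixel values.

```bash
python3 - <<'E'
from h import *
g=cv2.cvtColor(np.load("pics/w5.npy"),cv2.COLOR_RGB2GRAY)
print("cols",list(range(318,342)))
for r in range(222,246): print(r,*g[r,318:342])
print("rim upper-face near edge (dark->bright) and far edge (bright->dark) per column")
for u in range(232,350,8):
    p=g[222:262,u].astype(int); print(u,*p)
E
```

```text
cols [318, 319, 320, 321, 322, 323, 324, 325, 326, 327, 328, 329, 330, 331, 332, 333, 334, 335, 336, 337, 338, 339, 340, 341]
222 193 193 194 192 192 190 188 188 187 187 186 186 188 189 188 189 189 185 163 107 91 90 89 90
223 188 189 187 186 185 185 185 184 185 186 178 160 190 190 191 189 189 181 153 116 91 91 90 93
224 182 182 183 183 183 184 185 186 187 189 191 191 193 192 192 192 191 186 162 127 90 92 92 92
225 178 178 178 178 179 179 180 181 183 184 184 186 187 188 188 190 190 190 180 133 91 92 91 90
226 184 184 184 183 184 183 181 180 180 179 175 169 184 185 182 158 144 138 112 90 90 92 91 92
227 152 149 152 166 176 176 180 191 191 191 191 192 183 135 98 91 90 91 89 87 90 89 92 91
228 135 135 135 137 138 136 135 142 152 159 180 165 135 93 88 89 90 90 89 90 92 91 92 93
229 133 134 134 132 133 133 126 106 103 92 95 91 90 91 92 95 93 94 93 93 90 92 92 91
230 134 135 137 135 135 135 127 87 82 81 80 80 82 93 96 100 104 110 110 102 90 92 92 91
231 134 136 140 137 137 136 125 86 80 79 79 82 96 121 117 120 120 121 120 105 89 97 96 97
232 137 141 141 138 138 137 127 91 82 79 80 78 90 114
[... 3097 characters left out ...]
 157 208 209 209 210 144 133 132 133 131 132 134 134 135 134
320 194 187 183 178 184 152 135 134 137 140 141 142 142 152 194 209 211 210 209 209 210 210 212 211 210 210 210 209 209 155 148 148 148 146 147 146 145 144 145 144
328 186 178 191 184 175 191 180 95 80 79 80 115 124 136 149 196 210 212 211 210 208 209 210 211 213 210 209 211 147 143 144 143 144 143 143 144 143 144 146 146
336 163 153 162 180 112 89 89 93 110 120 120 120 129 132 130 140 165 207 210 211 210 209 208 209 210 211 211 151 142 143 142 143 142 142 141 143 144 143 144 143
344 89 91 90 90 90 90 89 92 95 103 112 117 118 120 123 122 125 131 153 203 210 209 210 208 196 150 144 144 145 143 144 143 141 141 141 141 141 141 144 143
```

```bash
python3 - <<'E'
from m import *
c=load(5)
near=[(240,233.04),(256,233),(264,232.85),(272,232.85),(280,233.1),(288,233.4),(296,233.7),(304,234.05),(312,234.75),(320,235.75),(328,236.7),(336,238.1),(344,240.3)]
far=[(312,251.6),(320,250.6),(328,249.5),(336,248.6),(344,246.3)]
tip=(327.3,233.3)
for ctr in ((.503,.1745),(.503,.1755),(.502,.1745),(.504,.174)):
    ctr=np.array(ctr)
    # height of the rim's near edge at each column: ray meets the r=50 mm cylinder on the camera's side
    hs=[]
    for p in near+far:
        o,d=ray(c,p); a=d[:2]@d[:2]; b=d[:2]@(o[:2]-ctr); k=(o[:2]-ctr)@(o[:2]-ctr)-.0025; D=b*b-a*k
        if D<0: hs.append(np.nan); continue
        t=(-b+(-1 if p in near else 1)*np.sqrt(D))/a; hs.append(((o+t*d)[2])*1e3)
    out=[]
    for T,r,off in (((327.3,233.3),.054,0),((324.5,232.6),.054,-.0025)):
        for az in (93.5,94.5,95.5):
            u=np.array([np.cos(np.radians(az)),np.sin(np.radians(az))]); n=np.array([u[1],-u[0]])
            X=ctr+r*u+off*n   # tip point in plan; height from the ray at its depth
            o,d=ray(c,T); hd=d[:2]/np.linalg.norm(d[:2]); t=((X-o[:2])@hd)/np.linalg.norm(d[:2]); P=o+t*d
            out.append((round(P[2]*1e3,2),round(np.linalg.norm(P[:2]-X)*1e3,1)))
    print(ctr,np.round(hs,1),"tip",out)
E
```

```text
[0.503  0.1745] [80.2 80.6 80.5 80.5 80.6 80.6 80.6 80.5 80.5 80.6 80.5 80.5 80.4 80.8
 80.5 80.3 80.6 80.4] tip [(np.float64(79.28), np.float64(0.5)), (np.float64(79.38), np.float64(0.2)), (np.float64(79.48), np.float64(0.9)), (np.float64(79.13), np.float64(0.3)), (np.float64(79.22), np.float64(0.4)), (np.float64(79.31), np.float64(1.1))]
[0.503  0.1755] [80.3 80.7 80.6 80.6 80.7 80.7 80.7 80.6 80.7 80.8 80.7 80.7 80.8 80.8
 80.5 80.3 80.5 80.2] tip [(np.float64(79.39), np.float64(1.2)), (np.float64(79.49), np.float64(0.5)), (np.float64(79.59), np.float64(0.2)), (np.float64(79.24), np.float64(1.0)), (np.float64(79.33), np.float64(0.3)), (np.float64(79.43), np.float64(0.4))]
[0.502  0.1745] [80.4 80.7 80.6 80.6 80.7 80.7 80.6 80.5 80.5 80.6 80.5 80.4 80.2 80.9
 80.6 80.5 80.8 80.8] tip [(np.float64(79.4), np.float64(0.2)), (np.float64(79.5), np.float64(0.9)), (np.float64(79.59), np.float64(1.6)), (np.float64(79.24), np.float64(0.4)), (np.float64(79.34), np.float64(1.1)), (np.float64(79.43), np.float64(1.8))]
[0.504 0.174] [80.  80.4 80.4 80.3 80.4 80.4 80.4 80.3 80.4 80.5 80.4 80.4 80.4 80.7
 80.3 80.1 80.4 80.2] tip [(np.float64(79.11), np.float64(0.9)), (np.float64(79.21), np.float64(0.2)), (np.float64(79.31), np.float64(0.6)), (np.float64(78.95), np.float64(0.7)), (np.float64(79.05), np.float64(0.1)), (np.float64(79.14), np.float64(0.8))]
```

The flange rim is at 80.55 mm at every column and the tip at 79.3 mm. That leaves about 1.23 mm, or 0.32 rad more. I'll back off, set the tool upright and regrip.

```bash
python3 -m crank '[[0,0,0,0,0,-0.03,1],[0,0,0,-0.03,0,-0.03,1],[0,0,0,-0.05,0,0,1],[0,0.165,0,0,0,0,1],[0,0.165,0,0,0,0,1],[0,0.165,0,0,0,0,1],[0,0.165,0,0,0,0,1],[0,0.165,0,0,0,0,1],[0,0.165,0,0,0,0,1],[0,0.167,0,0,0,0,1]]'
python3 -c "
from h import *
rel((.503,.1745,.2))"
```

```text
time: 24.45
eef_pos: [0.4154, 0.3062, 0.2254]
ee_rot: [-1.199, -2.901, -0.008]
force: [-1.9, -0.3, -0.6]
gripper_width: 1.0
q [-0.27  0.23 -0.56  1.95  0.14  0.99 -0.1 ] pos [0.4154 0.3062 0.2254] xaz 135.1
turn [ 0.0036 -0.0043 -0.    ] shift [-0.1551 -0.0315  0.0246] F [-1.9 -0.3 -0.6] M [ 0.02  0.09 -0.01] grip 0.9997120956222582 t 24.45
```

```bash
python3 -m crank '[[0,0,0,-0.038,-0.008,0,1],[0,0,0,-0.039,-0.008,0,1],[0,0,0,-0.039,-0.008,0.005,1],[0,0,0,-0.039,-0.008,0.01,1],[0,0,0,0,0,0.01,1],[0,0,0,0,0,0,1],[0,0,0,0,0,0,1],[0,0,0,0,0,0,1],[0,0,0,0,0,0,1],[0,0,0,0,0,0,1]]'
python3 -c "
from h import *
rel((.503,.1745,.1015))"
```

```text
time: 25.7
eef_pos: [0.5023, 0.174, 0.1991]
ee_rot: [-1.201, -2.903, -0.001]
force: [0.5, 1.1, 0.2]
gripper_width: 1.0
q [-0.06  0.28 -0.46  1.95  0.15  0.95  0.19] pos [0.5023 0.174  0.1991] xaz 135.1
turn [ 0.0002 -0.0003 -0.    ] shift [-0.0001  0.0009  0.0976] F [0.5 1.1 0.2] M [-0.04  0.01  0.03] grip 0.9998649357161264 t 25.7
```

```bash
python3 -m crank '[[0,0,0,0,0.001,0.03,1],[0,0,0,0,0,0.03,1],[0,0,0,0,0,0.025,1],[0,0,0,0,0,0.012,1],[0,0,0,0,0,0,1],[0,0,0,0,0,0,0],[0,0,0,0,0,0,0],[0,0,0,0,0,0,0],[0,0,0,0,0,0,0],[0,0,0,0,0,0,0]]'
python3 -c "
from h import *
rel((.503,.1745,.1015))"
python3 -m crank '[[0,0,0,0,0,0,0],[0,0,0.08,0,0,0.0003,0],[0,0,0.08,0,0,0.0003,0],[0,0,0.08,0,0,0.0003,0],[0,0,0.08,0,0,0.0003,0],[0,0,0,0,0,0,0],[0,0,0,0,0,0,0],[0,0,0,0,0,0,0],[0,0,0,0,0,0,0],[0,0,0,0,0,0,0]]'
python3 -c "
from h import *
rel((.503,.1745,.1015))"
```

```text
time: 26.95
eef_pos: [0.5037, 0.1749, 0.103]
ee_rot: [1.201, 2.902, 0.002]
force: [-1.2, 0.0, 8.9]
gripper_width: 0.451
q [-0.1   0.41 -0.42  2.03  0.24  0.75  0.11] pos [0.5037 0.1749 0.103 ] xaz 135.0
turn [0.0017 0.0004 0.    ] shift [ 0.0002 -0.0008  0.0015] F [-1.2  0.   8.9] M [-0.04  0.27 -0.04] grip 0.45122808410267556 t 26.95
time: 28.2
eef_pos: [0.5034, 0.1747, 0.1017]
ee_rot: [1.649, 2.674, 0.002]
force: [-2.3, -0.3, 11.0]
gripper_width: 0.449
q [-0.16  0.4  -0.35  2.03  0.2   0.74 -0.17] pos [0.5034 0.1747 0.1017] xaz 116.7
turn [ 0.001  -0.0003 -0.    ] shift [ 0.     -0.0005  0.0002] F [-2.3 -0.3 11. ] M [-0.17  0.6  -0.28] grip 0.4493777636960869 t 28.2
```

```bash
python3 -m crank '[[0,0,0,0,0,0,0.6],[0,0,0,0,0,0,1],[0,0,0,0,0,0,1],[0,0,0,0,0,0,1],[0,0,0,0,0,-0.03,1],[0,0,0,0,0,-0.04,1],[0,0,-0.16,0,0,-0.04,1],[0,0,-0.16,0,0,0,1],[0,0,0,0.05,0.01,0,1],[0,0,0,0.05,0.01,0,1]]'
python3 -m crank '[[0,0,0,0.05,0.012,0,1],[0,-0.165,0,0,0,0,1],[0,-0.165,0,0,0,0,1],[0,-0.165,0,0,0,0,1],[0,-0.165,0,0,0,0,1],[0,-0.165,0,0,0,0,1],[0,-0.165,0,0,0,0,1],[0,-0.167,0,0,0,0,1],[0,0,0,0,0,0,1],[0,0,0,0,0,0,1]]'
python3 -c "
from h import *
look((.498,.229,.0795),135,8,.24)"
```

```text
time: 29.45
eef_pos: [0.4459, 0.2598, 0.2109]
ee_rot: [-1.204, -2.902, -0.001]
force: [1.1, -0.1, -0.0]
gripper_width: 0.996
time: 30.7
eef_pos: [0.4198, 0.303, 0.211]
ee_rot: [0.775, 1.87, -0.504]
force: [0.1, 0.3, -0.5]
gripper_width: 0.997
cam [0.33  0.397 0.113] tcp [0.433 0.293 0.124] turn [ 0.    -0.004 -0.   ] shift after [0.0728 0.0022 0.0493] before [0.0726 0.0022 0.0496] [-0.99  0.57 -0.38  2.01  1.02  1.63 -1.16]
```

```bash
python3 -m crank '[[0,0,0,0.035,0.002,0,1],[0,0,0,0.035,0,0.02,1],[0,0,0,0,0,0.029,1],[0,0,0,0,0,0,1],[0,0,0,0,0,0,1],[0,0,0,0,0,0,1],[0,0,0,0,0,0,1],[0,0,0,0,0,0,1],[0,0,0,0,0,0,1],[0,0,0,0,0,0,1]]'
python3 - <<'E'
from h import *
w,c=cam("wrist"); np.save("pics/w6.npy",w); np.save("pics/c6.npy",c[3]); print(c[3].round(3))
X=proj(c,(.498,.210,.08));x0,y0=(X-[80,60]).astype(int);print(x0,y0)
cv2.imwrite("pics/w6.png",cv2.resize(w[y0:y0+120,x0:x0+160],None,fx=5,fy=5,interpolation=cv2.INTER_CUBIC)[:,:,::-1])
g=cv2.cvtColor(w,cv2.COLOR_RGB2GRAY)
t=proj(c,(.4988,.2285,.0793)).round().astype(int);print(t)
print("cols",t[0]-8,t[0]+16)
for r in range(t[1]-8,t[1]+9): print(r,*g[r,t[0]-8:t[0]+16])
E
```

```text
time: 31.95
eef_pos: [0.4327, 0.2928, 0.127]
ee_rot: [0.772, 1.867, -0.504]
force: [-0.0, -0.4, 0.7]
gripper_width: 0.997
[[ 0.707 -0.1   -0.7    0.331]
 [ 0.707  0.099  0.7    0.395]
 [-0.    -0.99   0.141  0.116]
 [ 0.     0.     0.     1.   ]]
220 178
[322 234]
cols 314 338
226 133 135 144 145 161 167 170 180 179 178 176 176 176 168 182 183 185 170 87 90 90 90 89 88
227 132 130 132 131 131 131 132 136 147 148 162 173 170 159 141 133 98 94 89 88 90 90 89 89
228 133 132 130 130 130 127 129 129 130 126 129 115 94 92 90 90 86 87 88 90 92 90 91 89
229 133 134 133 132 131 130 130 130 122 104 100 86 86 88 88 89 90 89 87 91 89 90 90 89
230 136 136 135 134 134 127 100 83 82 79 79 85 89 92 91 92 93 92 87 91 92 89 89 89
231 139 138 136 136 136 125 88 76 79 78 79 86 97 101 105 107 113 109 83 90 92 89 92 91
232 140 138 138 139 138 128 88 80 79 80 83 104 124 117 119 118 120 112 82 96 97 96 99 101
233 148 146 143 141 140 128 89 79 79 78 88 112 117 119 117 119 119 111 83 81 79 89 108 109
234 171 165 157 154 153 143 118 114 116 118 117 117 117 119 119 121 123 122 112 113 113 112 114 114
235 204 203 202 202 195 192 178 162 156 142 132 125 130 132 137 137 134 131 123 121 118 116 116 115
236 206 207 206 207 207 207 207 207 207 207 203 195 191 177 164 157 144 140 137 131 128 125 122 122
237 208 207 207 206 207 207 207 210 209 210 209 209 208 208 205 202 191 186 171 154 139 137 134 130
238 207 207 206 207 207 207 206 208 207 209 208 209 209 210 209 209 208 207 205 203 198 188 180 153
239 207 207 207 206 206 206 206 206 207 209 209 209 209 209 209 209 210 209 209 208 207 207 204 203
240 209 207 208 208 206 207 207 205 206 206 207 209 208 208 209 209 209 209 209 209 209 209 208 207
241 209 208 208 209 207 208 207 207 207 205 207 207 206 207 208 209 209 209 209 210 209 209 208 209
242 210 209 209 209 209 208 208 208 208 207 208 207 207 207 208 207 209 208 209 208 208 208 208 209
```

View pics/w6.png

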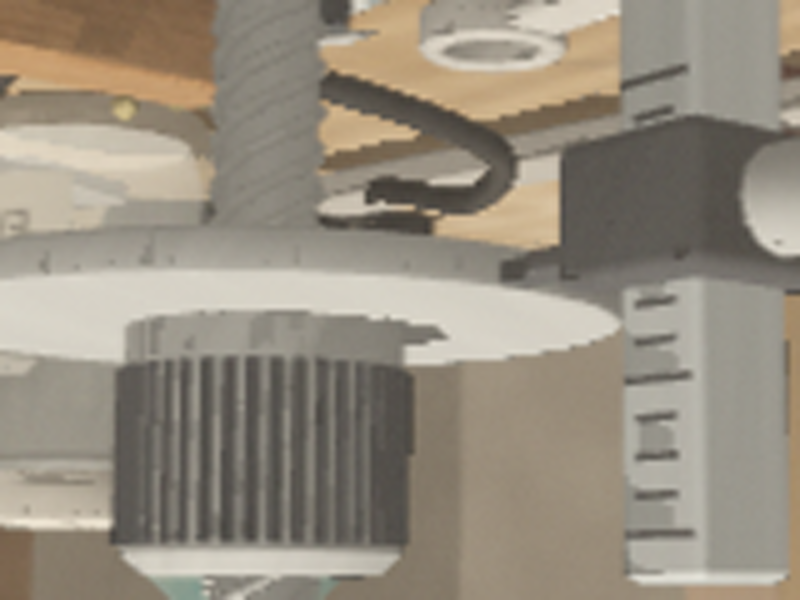

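The tip's near corner is now at source pixel (319.8, 233.5), and the rim's upper edge passes just past it. Running the same height computation, with the edge extraction automated and cross-checked on w5:

```bash
cat > v.py <<'E'
from m import *
for n,corner in ((5,(324.5,232.5)),(6,(319.8,233.5))):
    c=load(n); g=cv2.cvtColor(np.load(f"pics/w{n}.npy"),cv2.COLOR_RGB2GRAY).astype(float)
    ctr=np.array((.503,.1745)); hs=[]
    for u in range(240,341,4):
        v=228
        while not (g[v:v+3,u]>198).all(): v+=1
        b=g[v-3,u]; e=v-.5-np.clip((g[v-1,u]-b)/(g[v,u]-b),0,1)-np.clip((g[v-2,u]-b)/(g[v,u]-b),0,.5)*0
        o,d=ray(c,(u,e)); a=d[:2]@d[:2]; bb=d[:2]@(o[:2]-ctr); k=(o[:2]-ctr)@(o[:2]-ctr)-.0025
        hs.append((o+d*(-bb-np.sqrt(bb*bb-a*k))/a)[2]*1e3)
    az=np.radians(94.5);u=np.array([np.cos(az),np.sin(az)]);X=ctr+.054*u-.0025*np.array([u[1],-u[0]])
    o,d=ray(c,corner);hd=d[:2]/np.linalg.norm(d[:2]);P=o+d*((X-o[:2])@hd)/np.linalg.norm(d[:2])
    print(n,"flange",np.median(hs).round(2),np.std(hs).round(2),"tip",(P[2]*1e3).round(2),"lateral miss mm",np.linalg.norm(P[:2]-X)*1e3,"flange-tip",(np.median(hs)-P[2]*1e3).round(2))
E
python3 v.py
```

```text
5 flange 80.46 0.13 tip 79.16 lateral miss mm 0.4029439894847679 flange-tip 1.3
6 flange 79.13 0.1 tip 79.31 lateral miss mm 0.6558558223029151 flange-tip -0.18
```

The flange is within about 0.2 mm of the blade, the pointer hasn't moved beyond measurement noise, and the gripper is clear of everything. Handing in.

```bash
python3 -c "
from plant import arm; print(arm.sign_off())"
```

```text
the job is handed in; nothing more can be done
None
```

I turned the collar down until its flange was level with the pointer blade, released it, backed the gripper clear and handed the job in. It took about 32 s of the 58 s allowed.

**What I did:** I turned the collar about 4.53 rad clockwise in one grip and re-measured from a low wrist-camera view. I then regripped and turned it another 0.32 rad.

**Last checks:**
- **Level:** the final low view put the flange's upper face at 79.13 mm and the blade's upper face at 79.31 mm, a difference of −0.18 mm. The view before the last turn (1.30 mm left, 1.22 mm turned) predicts +0.08 mm. The two agree to about 0.25 mm, roughly the measuring accuracy.
- **Pointer:** its height read 79.2–79.4 mm in all three close views, so it shows no shift beyond noise.
- **Forces:** wrist force readings at the end of each call stayed below about 20 N.

**What disagreed:** an early circle fit at 22° elevation put the flange centre 4 mm off. I dropped it and used the centre found from two other wrist views. The first high-angle view implied about 0.8 mm more travel than the low view did, and I went by the low view.

I viewed 11 pictures, one past the budget.

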